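# Nudge the slide carrier home in the scanner's loading bay

### The arm

A 6-joint arm with a two-finger parallel gripper is mounted at the origin on a cart in front of the work surface, level with it; the furniture and walls round the work are solid. World frame = base frame: x ahead of the robot, y to its left, z up, the work surface at z = 0. Lengths are in mm, angles in degrees, forces in N, time in s.
With the tool pointing down it reaches from about 300 to 850 mm from the base axis. Payload 4.2 kg.
Tool frame: the origin (TCP) lies on the mounting face of the last link; the fingertips stand 191 mm ahead of it and the grasp point (between the pads) lies 172 mm ahead of it; z points along the fingers, y is the direction in which the jaws open and shut (so a half turn about z gives the same grasp; the last joint's range is limited). The gripper opens to 91 mm and grips with 3 to 60 N. Pads are 32 mm wide; open, the fingers measure 118 mm over their backs; the gripper's body (76 mm by 178 mm) begins 60 mm behind the grasp point.
Start: joints at [68.067, 18.312, 89.639, -0, 72.044, -1.146], TCP at [204.06, 537.571, 404.776] pointing down, gripper open.
Joint ranges: [-177.97, 177.97], [-48.28, 115.42], [12.27, 149.76], [-77.06, 257.06], [2.81, 150.46], [-146.56, 146.56]. Speed limits (degrees/s): [147.25, 147.25, 180, 180, 180, 180].

### API

Orientations are given as [roll, pitch, yaw] about the fixed x, y, z axes, in that order (R = Rz(yaw) Ry(pitch) Rx(roll)).
In Python, from workcell import env gives the robot as it stands.
- The arm moves only by the shell command python3 -m handwheel 'ROWS' [FORCE]. ROWS is JSON, a list of rows, each an object with "gripper": the opening in per cent of the stroke, from 0 (shut) to 100 (fully open); "travel": the shift along the tool's x, y, z in m, a list of three; "twist": the turn about the tool's z in rad. In form: [{"gripper": gripper, "travel": [x, y, z], "twist": twist}, ...]. A call has 1 to 5 rows; each row shifts and turns the commanded pose from where the row before left it, along the tool's axes as they then stand; what a row does not reach is not made up. A row lasts 1/12 s, in which the tool goes at most 41.7 mm and 7.16 degrees, less where a joint would pass 70% of its speed; a pose out of reach is approached as far as the arm can. A call with a gripper value outside its range is refused whole. The fingers move at their own pace and stop on an object; FORCE is the grip in N (left out, the last holds). Time passes only in rows, so rows that do not move let the fingers close. It gives the time, the measured TCP pose, the force and the opening at its end, in the units of the state.
- env.state(): the state, without advancing time (a new reading comes with each control period).
- env.grab_frame(name): name is "scene" or "top" or "wrist"; returns a dict with "frame" (384x512x3 uint8, red, green, blue), "intrinsics" (3x3 intrinsics, pixels), "k1" (the pictures are not rectified: a ray, as slopes to the right and down, at radius r is drawn at 1 + k1 r^2 times it, then the intrinsics apply), "extrinsics" (4x4, takes a point from camera to world coordinates). Camera axes: x right, y down, z forward; pixel columns grow to the right and rows downward; lengths in mm; the calibration is good to about 2 mm. A picture is of the moment at which its call begins. There is no depth.
- env.job_done(): hands the job in, once; it reports no verdict.
Trained networks look in the newest picture that a camera, given by its name, has taken for a name from the list of things; names that differ only in an ending like _2 or _b are one class to them, and where a whole thing is asked for, a point or a joint stands for the part that bears it (a point fixed in the world has none). Each returns a list of dicts, best first, with "confidence" (0 to 1); they miss things now and then, are a little off and sometimes report something else, mostly with a low value. They report only what shows in the picture. A call takes as long as a camera call.
- env.trace(camera, thing): "pixels" (384x512 bool, what is visible of it) and "uv" ([column, row] in pixels, amid what is visible of it).
- env.pinpoint(camera, thing): "uv" ([column, row] in pixels: a listed point, or the origin of a listed thing).
The state is a dict: "time_s": time; "qpos": joint angles; "qvel": joint speeds; "effort": joint torques, N m; "ee_pos": TCP position; "ee_rot": TCP orientation; "force": force on the tool from outside, world axes, zero at the start; "torque": the same for the moment, N m; "gripper_width": finger opening in mm.
Only numpy, scipy, OpenCV 4.12 (cv2) and the standard library are available. Lean on these libraries where they do the work, as an engineer would, in place of code of your own. Each camera call takes 0.05 s, during which the arm holds its last target. There are 200 camera calls.

### The job

The slide carrier in the scanner's loading bay was pushed in only as far as fingers can go. Take the push rod from its stand and, with its tip under the hood, nudge the carrier gently inward, a little at a time, until it meets the hidden stop and the flag on the hood stands up; do not strike it, shove it fast or press it hard, the slides are glass. Then leave the rod lying flat on the bench, clear of the bay, with the slide box, the small bottle and the timer where they were.

Things in the scene. Friction and masses are not known exactly. Their poses are not given: they have to be found in the camera images.
- bay: Loading bay of a slide scanner, a low white housing fixed to the bench, 126 mm wide (y), 202 mm deep (x). Origin at bench level in the middle of its mouth, x into the bay, z up. Lane floor 5 mm above the bench, 88 mm wide, sticking out 20 mm before the mouth, then a 12 mm ramp. Flat hood over the first 85 mm: underside 27 mm, top 35 mm above the bench; the raised part behind reaches 97 mm.
- bay_mouth (a point): Middle of the mouth, 12 mm above the bench. The adjustable stop deep in the bay cannot be seen and is set differently each time: against it the carrier's tail face lies somewhere between 32 and 52 mm inside the mouth, too deep for fingers or for a steeply held rod.
- home_flag (a joint): Flag on the hood, 45 mm in from the mouth at its right-hand side: a steel strip 40 mm long with a black end, hinged along the bay's x. 0 rad = flat on the hood; it starts to rise when the carrier is 6 mm from the stop, evenly to 1.5 rad (upright) when it is against the stop, and falls back if the carrier moves back. Its spring (below 1 N) does not move the carrier.
- carrier: Aluminium slide carrier with three glass slides, 110 mm long (x), 84 mm wide (y), 14 mm high, 0.2 to 0.4 kg, loose in the lane with 2 mm play at each side, its nose already under the hood. Origin at the centre of its underside; x points to the nose and into the bay, the tail face is at x = -55 mm. It slides with a friction of a few N.
- carrier_tail (a point): Middle of the carrier's flat tail face, 7 mm above its underside (12 mm above the bench): the place to push.
- stand: Tool stand fixed to the bench: foot plate 80 x 80 mm, 10 mm thick, four posts and a top plate 70 x 70 mm with one hole, upper side 120 mm above the bench. Origin at bench level under the hole, z up.
- stand_hole (a point): Centre of the 24 mm square hole in the stand's top plate, at the plate's upper side, 120 mm above the bench; the hole's sides run along the stand's x and y.
- rod: Push rod, 150 mm, 0.12 kg: white tip 12 mm thick, 8 mm steel shaft, from 90 mm on a black square handle 20 x 20 x 60 mm, sides along x and y. Origin at the tip's end, z from tip to handle. It stands tip down on the stand's foot plate, 2 mm play in the hole, the last 40 mm of handle above the top plate; lifted 115 mm it is free. Lying on the bench its axis is 10 mm high.
- rod_tip (a point): End of the rod's tip, on its axis.
- rod_grip (a point): Middle of the rod's handle, on its axis, 120 mm from the end of the tip.
- slides: Slide box, a loose small carton 30 x 78 x 52 mm, not part of the job. Origin at the centre of its underside. Behind it stands the tall fixed microscope, from x = 0.53 m on, between y = -0.05 and 0.18 m. The bench between this box and the tool stand (x 0.40 to 0.53 m, y 0.08 to 0.28 m) is free, so the rod can be laid down there and taken again lying.
- dye: Small white bottle with a screw cap, 34 mm in diameter, 67 mm high, loose, not part of the job. Origin at the centre of its underside.
- timer_b: Bench timer, 62 x 68 x 19 mm, loose, not part of the job. Origin at the centre of its underside.

How it is judged:
By the outcome, as a careful person would: the job done as asked, in the order asked, and still so for the second after the job is handed in, with the robot touching nothing.
It also fails if it takes over 61 s, if anything falls off the work surface, if the arm or the gripper's body presses on something with over 40 N, if the wrist force passes 120 N, or if a joint passes its speed limit or range.

## Working session

There is one attempt and no reset: what is moved stays moved. The work goes in short steps, Python scripts to look and compute and a shell command to move; the robot and the scene stay as the last step left them, time stands still between calls to the robot, and variables do not carry over. Pictures are saved under pics/ and viewed, about 8 in all and at most 12, crops included, and the job is handed in when it is done.

```bash
ls; mkdir -p pics; cat > h.py <<'E'
import numpy as np, cv2
from workcell import env
from scipy.spatial.transform import Rotation as R
def ray(f,uv):
    K=np.array(f["intrinsics"]);k=f["k1"];T=np.array(f["extrinsics"])
    d=np.array([(uv[0]-K[0,2])/K[0,0],(uv[1]-K[1,2])/K[1,1]]);u=d.copy()
    for _ in range(20): u=d/(1+k*(u@u))
    return T[:3,3],T[:3,:3]@np.array([u[0],u[1],1])
def onz(f,uv,z):
    o,d=ray(f,uv);return o+d*(z-o[2])/d[2]
def proj(f,p):
    K=np.array(f["intrinsics"]);T=np.array(f["extrinsics"]);c=T[:3,:3].T@(np.array(p)-T[:3,3]);u=c[:2]/c[2]
    u=u*(1+f["k1"]*(u@u));return K[:2,:2]@u+K[:2,2]
def tri(rays):
    A=0;b=0
    for o,d in rays:
        d=d/np.linalg.norm(d);P=np.eye(3)-np.outer(d,d);A=A+P;b=b+P@o
    return np.linalg.solve(A,b)
def save(f,n): cv2.imwrite("pics/"+n,cv2.cvtColor(f["frame"],cv2.COLOR_RGB2BGR))
E
python3 - <<'E'
from h import *
np.set_printoptions(precision=1,suppress=True)
F={}
for c in("scene","top"):
    f=F[c]=env.grab_frame(c);save(f,c+"0.png");print(c,np.array(f["extrinsics"])[:3,3])
Z=dict(bay_mouth=12,carrier_tail=12,stand_hole=120,rod_grip=130,rod=10,slides=0,dye=0,timer_b=0,bay=0,stand=0,carrier=5)
for t,z in Z.items():
    rs=[]
    for c in F:
        r=env.pinpoint(c,t)
        if r:
            q=r[0];rs.append(ray(F[c],q["uv"]));print(t,c,np.array(q["uv"]),round(q["confidence"],2),onz(F[c],q["uv"],z))
    if len(rs)==2: print("   tri",tri(rs))
print(env.state())
a=cv2.imread("pics/scene0.png");b=cv2.imread("pics/top0.png")
E
```

```text
pics
scene [ 589.1  894.4 1168.5]
top [ 484.9   25.7 1196.1]
bay_mouth scene [252.7 155.8] 0.58 [ 577.1 -189.4   12. ]
bay_mouth top [336.5 185.8] 0.84 [ 577.9 -201.8   12. ]
   tri [ 578.  -204.7   -4. ]
carrier_tail scene [255.8 156.5] 0.54 [ 566.  -186.3   12. ]
carrier_tail top [331.5 189. ] 0.47 [ 568.1 -185.9   12. ]
   tri [ 567.  -185.5   13.1]
stand_hole scene [276.5 295.7] 0.78 [512.6 400.9 120. ]
stand_hole top [135.9 212.5] 0.59 [502. 391. 120.]
   tri [506.9 395.  106.6]
rod_grip scene [278.9 290.6] 0.46 [506.9 391.2 130. ]
rod_grip top [136.3 213.9] 0.62 [497.8 386.5 130. ]
   tri [502.1 388.3 123.1]
rod scene [277.2 309.9] 0.6 [503.6 392.3  10. ]
rod top [150.1 214.1] 0.52 [498.2 383.   10. ]
   tri [500.4 386.7  -3.3]
slides scene [283.8 196.5] 0.67 [470.8 -16.6   0. ]
slides top [276.8 217.3] 0.84 [482.8 -14.2   0. ]
   tri [477.1 -13.3   5.3]
dye scene [205.5 257.6] 0.76 [716.  223.4   0. ]
dye top [198.8 143.2] 0.49 [722.  230.1   0. ]
   tri [717.4 228.6  10.1]
timer_b scene [286.4 131.6] 0.6 [ 449.5 -330.6    0. ]
timer_b top [375.5 222.1] 0.62 [ 462.7 -324.     0. ]
   tri [ 456.9 -319.9   11.1]
bay scene [258.3 157.4] 0.84 [ 556.7 -193.3    0. ]
bay top [330.4 187.4] 0.74 [ 574.1 -184.7    0. ]
   tri [ 565.  -180.8   15.4]
stand scene [277.  313.5] 0.74 [503.6 398.7   0. ]
stand top [147.2 210.1] 0.65 [511.  395.3   0. ]
   tri [507.3 396.9  -3.3]
carrier scene [245.2 151.6] 0.55 [ 604.4 -216.2    5. ]
carrier top [338.7 171. ] 0.39 [ 625.1 -211.5    5. ]
   tri [ 613.9 -207.5   16.9]
{'time_s': 1.2, 'qpos': array([68.1, 18.3, 89.6,  0. , 72. , -1.1]), 'qvel': array([0.1, 0.1, 0.1, 0.1, 0. , 0. ]), 'effort': array([  0. , -41.2, -23.2,   0.1,   0. ,  -0. ]), 'ee_pos': array([204.1, 537.6, 404.8]), 'ee_rot': array([180. ,  -0. , 159.2]), 'force': array([-0.1,  0.4,  0.7]), 'torque': array([ 0., -0.,  0.]), 'gripper_width': 91.2109337831693}
```

```bash
python3 - <<'E'
import cv2,numpy as np
a=cv2.imread("pics/scene0.png");b=cv2.imread("pics/top0.png")
a=cv2.resize(a[60:380,130:400],None,fx=1.5,fy=1.5,interpolation=2)[:480,:400];b=cv2.resize(b[80:320,90:420],None,fx=1.2,fy=1.2)
c=np.zeros((480,800,3),np.uint8);c[:a.shape[0],:a.shape[1]]=a;c[:b.shape[0],404:404+b.shape[1]]=b[:,:396];cv2.imwrite("pics/v1.png",c)
E
```

```text
(no output)
```

View pics/v1.png

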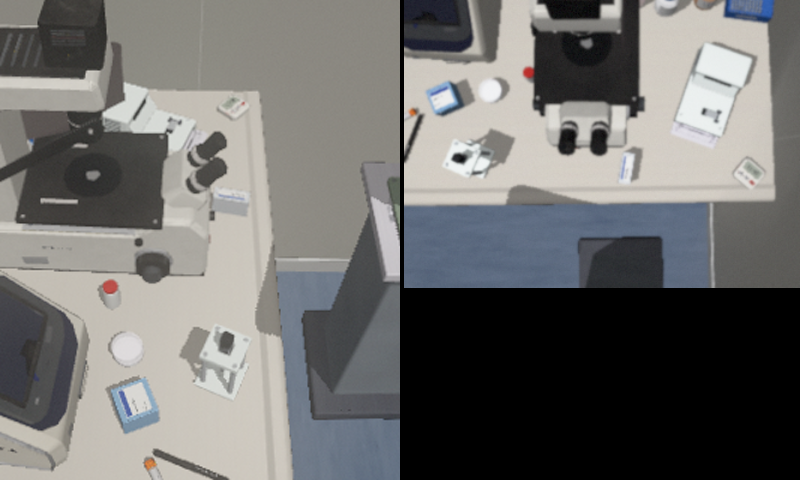

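Stand with rod is at scene ≈(277,297) and top ≈(140,211). The bay is at the upper right of the top view, around (345,165), with its mouth facing lower left. Next I'll check the wrist camera geometry.

```bash
python3 - <<'E'
from h import *
np.set_printoptions(precision=3,suppress=True)
f=env.grab_frame("wrist");s=env.state();T=np.array(f["extrinsics"]);Rt=R.from_euler("xyz",s["ee_rot"],degrees=True).as_matrix()
print("cam in tool",Rt.T@(T[:3,3]-s["ee_pos"]),"\n",Rt.T@T[:3,:3],f["intrinsics"])
print("stand hole px",proj(f,[505,393,120]),"tool delta to it",Rt.T@(np.array([505,393,120])-s["ee_pos"]))
E
```

```text
cam in tool [76.92  -0.561 20.877] 
 [[-0.    -0.963 -0.271]
 [ 1.    -0.    -0.   ]
 [ 0.    -0.271  0.963]] [[343.502   0.    259.493]
 [  0.    343.502 192.837]
 [  0.      0.      1.   ]]
stand hole px [233.054 501.797] tool delta to it [-332.667  -28.356  284.758]
```

```bash
python3 -m handwheel '[{"gripper":100,"travel":[-0.04,-0.005,0],"twist":0},{"gripper":100,"travel":[-0.04,-0.005,0],"twist":0},{"gripper":100,"travel":[-0.04,-0.005,0],"twist":0},{"gripper":100,"travel":[-0.04,-0.005,0],"twist":0},{"gripper":100,"travel":[-0.04,-0.005,0],"twist":0}]' 30
python3 -m handwheel '[{"gripper":100,"travel":[-0.03,0,0],"twist":0},{"gripper":100,"travel":[-0.03,0,0],"twist":0},{"gripper":100,"travel":[0,0,0],"twist":0}]'
python3 - <<'E'
from h import *
np.set_printoptions(precision=1,suppress=True)
f=env.grab_frame("wrist");save(f,"w1.png");s=env.state()
for t,z in(("stand_hole",120),("rod_grip",130),("rod",10)):
    r=env.pinpoint("wrist",t)
    for q in r[:1]: print(t,np.array(q["uv"]),q["confidence"],onz(f,q["uv"],z))
r=env.trace("wrist","stand")
if r: np.save("m.npy",r[0]["pixels"])
r=env.trace("wrist","rod")
if r:
    m=r[0]["pixels"];np.save("mr.npy",m);print(r[0]["uv"],m.sum())
print(s["ee_pos"],s["ee_rot"])
E
```

```text
time_s: 1.67
ee_pos: [383.5, 442.2, 404.9]
ee_rot: [180.0, 0.0, 159.2]
force: [-0.3, 0.2, 0.5]
gripper_width: 91.4
time_s: 1.92
ee_pos: [442.6, 419.9, 404.5]
ee_rot: [180.0, 0.2, 158.9]
force: [0.8, -0.0, 0.1]
gripper_width: 91.4
stand_hole [244.9 271.4] 0.97 [501.  383.5 120. ]
rod_grip [249.6 279.4] 0.55 [504.2 386.8 130. ]
rod [250.2 226.4] 0.81 [503.7 384.2  10. ]
[250.5, 266.0] 512
[440.5 420.8 404.4] [180.   0. 159.]
```

View pics/w1.png

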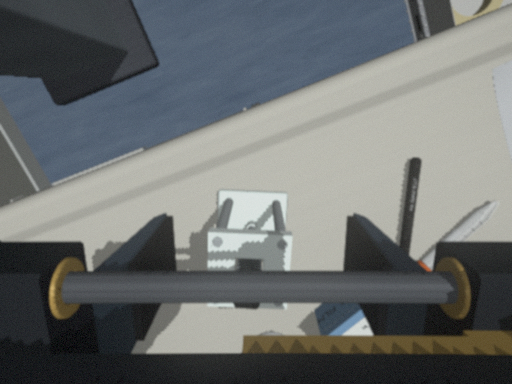

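Wrist view: the top plate's near edge runs from (208,232) to (292,236) and the foot plate edge from (217,190) to (287,194). The rod handle is at about (249,275), nearly square to the jaws.

```bash
python3 - <<'E'
from h import *
np.set_printoptions(precision=1,suppress=True)
f=env.grab_frame("wrist");s=env.state();g=cv2.cvtColor(f["frame"],cv2.COLOR_RGB2GRAY).astype(float)
def edge(c0,c1,r0,r1,z):
    P=[]
    for c in range(c0,c1):
        col=np.abs(np.diff(cv2.GaussianBlur(g,(3,3),0)[r0:r1,c]));P.append(onz(f,[c,r0+col.argmax()+.5],z)[:2])
    P=np.array(P);vx,vy,x,y=cv2.fitLine(P.astype(np.float32),cv2.DIST_HUBER,0,.1,.01).ravel();print(np.degrees(np.arctan2(vy,vx))%90,x,y)
edge(225,284,184,200,10); edge(234,272,222,242,120)
Rt=R.from_euler("xyz",s["ee_rot"],degrees=True).as_matrix()
# rod end pixel (top face z=160) & centre
m=np.load("mr.npy");ys,xs=np.where(m);print(xs.min(),xs.max(),ys.min(),ys.max())
for p in([502,384.5,160],[504,386,160]):
  print(proj(f,p),Rt.T@(np.array(p)-s["ee_pos"]))
E
```

```text
66.71832 467.25253 406.22125
52.332294 465.80658 407.09647
234 261 220 309
[243.5 306.7] [-74.1 -12.7 244.9]
[246.3 308.3] [-75.5 -10.6 244.9]
```

```bash
python3 -m handwheel '[{"gripper":100,"travel":[-0.037,-0.005,0.015],"twist":0.042},{"gripper":100,"travel":[-0.037,-0.0055,0.015],"twist":0},{"gripper":100,"travel":[0,0,0],"twist":0},{"gripper":100,"travel":[0,0,0],"twist":0}]'
python3 - <<'E'
from h import *
np.set_printoptions(precision=1,suppress=True)
f=env.grab_frame("wrist");s=env.state();a=f["frame"]
big=cv2.resize(a[170:384,150:370],None,fx=2.7,fy=2.7,interpolation=2);cv2.imwrite("pics/w2.png",big[:,:,::-1])
for t,z in(("stand_hole",120),("rod_grip",130)):
    for q in env.pinpoint("wrist",t)[:1]: print(t,np.array(q["uv"]),q["confidence"],onz(f,q["uv"],z))
for q in env.trace("wrist","rod")[:1]:
    ys,xs=np.where(q["pixels"]);print(xs.min(),xs.max(),ys.min(),ys.max())
print(s["ee_pos"],s["ee_rot"])
E
```

```text
time_s: 2.6
ee_pos: [503.3, 384.1, 373.6]
ee_rot: [-179.9, -0.1, 156.7]
force: [-0.6, -0.6, 0.6]
gripper_width: 91.2
rod_grip [260.7 211.4] 0.95 [501.8 384.3 130. ]
247 280 190 240
[502.6 384.7 374.5] [-180.    -0.1  156.8]
```

View pics/w2.png

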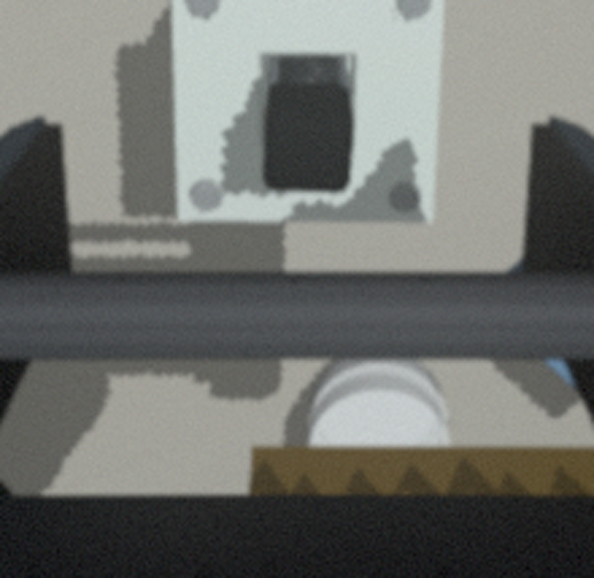

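Handle spans columns 248–280 of the full image. The hole's near edge is at row ≈190 and the handle's top edge at row ≈240.

```bash
python3 - <<'E'
from h import *
np.set_printoptions(precision=1,suppress=True)
f=env.grab_frame("wrist");s=env.state();Rt=R.from_euler("xyz",s["ee_rot"],degrees=True).as_matrix()
for n,uv,z,off in(("hole edge",[264.2,190.5],120,-12),("rod base front",[263,201.5],120,-10),("rod top front",[264,240.3],160,-10),("Rod top far?",[264,240.3],160,10)):
    print(n,Rt.T@(onz(f,uv,z)-s["ee_pos"])+[off,0,0])
E
```

```text
hole edge [  0.7   2.6 255.6]
rod base front [ -5.4   1.8 255.6]
rod top front [-18.    2.1 215.6]
Rod top far? [  2.    2.1 215.6]
```

```bash
python3 -m handwheel '[{"gripper":100,"travel":[0.001,0.002,0.02],"twist":0},{"gripper":100,"travel":[0,0,0.03],"twist":0},{"gripper":100,"travel":[0,0,0.01],"twist":0},{"gripper":15,"travel":[0,0,0],"twist":0},{"gripper":15,"travel":[0,0,0],"twist":0}]' 15
python3 -m handwheel '[{"gripper":15,"travel":[0,0,0],"twist":0},{"gripper":15,"travel":[0,0,0],"twist":0},{"gripper":15,"travel":[0,0,0],"twist":0},{"gripper":15,"travel":[0,0,0],"twist":0},{"gripper":15,"travel":[0,0,0],"twist":0}]'
```

```text
time_s: 3.27
ee_pos: [502.6, 387.2, 315.1]
ee_rot: [-180.0, -0.0, 156.8]
force: [-0.6, -0.1, 1.0]
gripper_width: 80.7
time_s: 3.68
ee_pos: [502.9, 386.7, 315.4]
ee_rot: [179.9, 0.0, 156.8]
force: [0.3, 0.3, -0.4]
gripper_width: 47.7
```

```bash
python3 -m handwheel '[{"gripper":0,"travel":[0,0,0],"twist":0},{"gripper":0,"travel":[0,0,0],"twist":0},{"gripper":0,"travel":[0,0,0],"twist":0},{"gripper":0,"travel":[0,0,0],"twist":0},{"gripper":0,"travel":[0,0,0],"twist":0}]' 15
python3 -m handwheel '[{"gripper":0,"travel":[0,0,-0.01],"twist":0},{"gripper":0,"travel":[0,0,-0.02],"twist":0}]' 20
```

```text
time_s: 4.1
ee_pos: [502.8, 386.7, 314.7]
ee_rot: [-180.0, -0.0, 156.8]
force: [0.4, 0.9, 0.5]
gripper_width: 20.0
time_s: 4.27
ee_pos: [502.3, 386.3, 342.7]
ee_rot: [-179.7, -0.2, 156.8]
force: [-0.3, 0.1, -0.4]
gripper_width: 19.9
```

```bash
python3 -m handwheel '[{"gripper":0,"travel":[0,0,-0.025],"twist":0},{"gripper":0,"travel":[0,0,-0.025],"twist":0},{"gripper":0,"travel":[0,0,-0.03],"twist":0},{"gripper":0,"travel":[0,0,-0.025],"twist":0},{"gripper":0,"travel":[0,0,0],"twist":0}]'
python3 - <<'E'
from h import *
np.set_printoptions(precision=1,suppress=True)
F={c:env.grab_frame(c) for c in("scene","top")}
rs=[]
for c in F:
    q=env.pinpoint(c,"rod_tip")
    if q: print(c,q[0]["uv"],q[0]["confidence"]);rs.append(ray(F[c],q[0]["uv"]))
if len(rs)==2:print(tri(rs))
s=env.state();print(s["ee_pos"],s["force"],s["gripper_width"],s["qpos"])
f=F["scene"];cv2.imwrite("pics/s3.png",cv2.resize(f["frame"][180:350,180:380],None,fx=3,fy=3)[:,:,::-1])
E
```

```text
time_s: 4.68
ee_pos: [503.0, 386.9, 456.7]
ee_rot: [179.4, 0.3, 156.8]
force: [0.5, 0.3, 0.8]
gripper_width: 20.0
scene [282.8, 285.7] 0.35
[502.5 386.5 448.3] [-0.1 -0.2 -0.7] 19.61336838653621 [ 36.5  22.6  76.9   0.   80.7 -30.3]
```

View pics/s3.png

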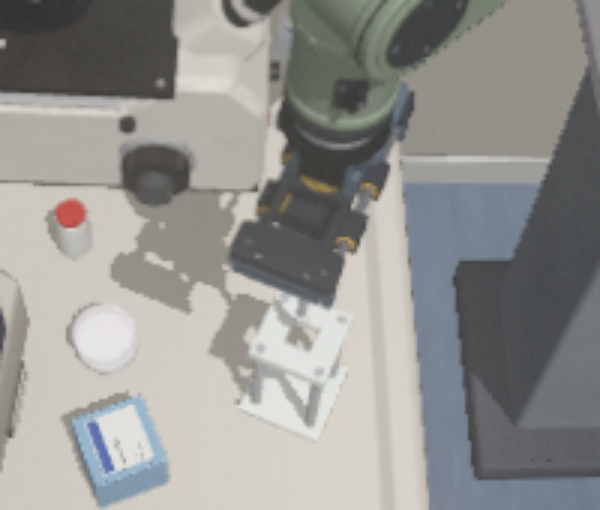

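Rod is clear of the stand: the hole at crop (300,335) is empty and the shaft is above it. Next I turn and carry it to the free bench.

```bash
python3 -m handwheel '[{"gripper":0,"travel":[0,0,0],"twist":0.122},{"gripper":0,"travel":[0,0,0],"twist":0.122},{"gripper":0,"travel":[0,0,0],"twist":0.122},{"gripper":0,"travel":[0,0,0],"twist":0.122},{"gripper":0,"travel":[0,0,0],"twist":0.122}]'
python3 -m handwheel '[{"gripper":0,"travel":[0,0,0],"twist":0.122},{"gripper":0,"travel":[0,0,0],"twist":0.122},{"gripper":0,"travel":[0,0,0],"twist":0.122},{"gripper":0,"travel":[0,0,0],"twist":0.122},{"gripper":0,"travel":[0,0,0],"twist":0.122}]'
python3 -m handwheel '[{"gripper":0,"travel":[0,-0.015,0],"twist":0.12},{"gripper":0,"travel":[-0.033,-0.016,0],"twist":0},{"gripper":0,"travel":[-0.033,0,0],"twist":0},{"gripper":0,"travel":[-0.033,0,0],"twist":0},{"gripper":0,"travel":[-0.033,0,0],"twist":0}]'
python3 -m handwheel '[{"gripper":0,"travel":[-0.033,0,0.02],"twist":0},{"gripper":0,"travel":[-0.033,0,0.025],"twist":0},{"gripper":0,"travel":[-0.033,0,0.025],"twist":0},{"gripper":0,"travel":[-0.033,0,0.02],"twist":0},{"gripper":0,"travel":[0,0,0],"twist":0}]'
python3 - <<'E'
from h import *
np.set_printoptions(precision=1,suppress=True)
F={c:env.grab_frame(c) for c in("scene","top","wrist")}
for c in F:
    q=env.pinpoint(c,"rod_tip")
    if q: print(c,q[0]["uv"],q[0]["confidence"])
s=env.state();print(s["ee_pos"],s["ee_rot"],s["force"],s["gripper_width"],s["qpos"])
a=F["scene"]["frame"][120:320,180:380];b=F["top"]["frame"][130:330,180:380]
cv2.imwrite("pics/s4.png",cv2.resize(np.hstack([a,b]),None,fx=2,fy=2,interpolation=2)[:,:,::-1])
E
```

```text
time_s: 5.3
ee_pos: [502.7, 386.7, 447.5]
ee_rot: [-179.8, 0.0, 121.5]
force: [-0.1, 0.5, -0.5]
gripper_width: 19.7
time_s: 5.72
ee_pos: [502.7, 386.7, 447.5]
ee_rot: [-179.8, 0.2, 86.6]
force: [1.0, 0.6, -1.8]
gripper_width: 20.1
time_s: 6.13
ee_pos: [448.2, 259.1, 447.8]
ee_rot: [-179.8, 0.2, 80.1]
force: [0.9, -0.6, -1.4]
gripper_width: 19.8
time_s: 6.55
ee_pos: [422.5, 125.8, 354.2]
ee_rot: [-179.3, 0.5, 79.8]
force: [-1.4, 0.5, -1.6]
gripper_width: 19.6
scene [304.4, 222.2] 0.59
wrist [259.7, 191.1] 0.57
[426.9 131.2 360.2] [179.9  -0.1  80.1] [ 0.1  0.5 -2.1] 19.67320482594587 [ 15.6   8.9 109.5   0.   61.6  25.5]
```

View pics/s4.png

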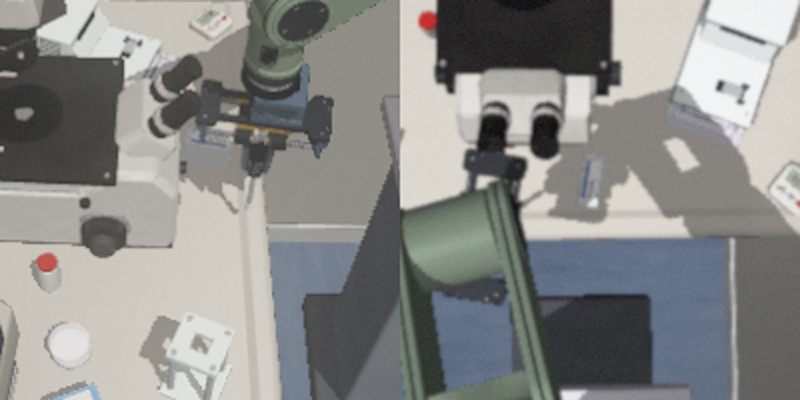

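Rod hangs vertically, its tip at scene ≈(304,222), near the bench's front edge. The stand is empty. I'll check where the edge is.

```bash
python3 - <<'E'
from h import *
f=env.grab_frame("top")
for uv in([210,235],[210,242],[210,249],[340,235],[340,249]): print(uv,onz(f,uv,0))
o,d=ray(env.grab_frame("scene"),[304.4,222.2]);print("tip y=131:",o+d*(131-o[1])/d[1])
E
```

```text
[210, 235] [430.39893862 195.85538205   0.        ]
[210, 242] [408.56101429 196.03258281   0.        ]
[210, 249] [386.75419627 196.21721486   0.        ]
[340, 235] [ 424.41921489 -210.92399237    0.        ]
[340, 249] [ 380.88069577 -209.8405501     0.        ]
tip y=131: [417.8773604  131.          64.03883672]
```

```bash
python3 -m handwheel '[{"gripper":0,"travel":[0,0,0],"twist":0.088},{"gripper":0,"travel":[0,0,0],"twist":0.087},{"gripper":0,"travel":[0.0085,-0.003,0.02],"twist":0},{"gripper":0,"travel":[0,0,0.018],"twist":0},{"gripper":0,"travel":[0,0,0.01],"twist":0}]'
python3 -m handwheel '[{"gripper":0,"travel":[0,0,0.003],"twist":0},{"gripper":0,"travel":[0,0,0.001],"twist":0},{"gripper":0,"travel":[0,0,0],"twist":0},{"gripper":0,"travel":[0,0,0],"twist":0}]'
```

```text
time_s: 7.37
ee_pos: [426.1, 140.1, 310.6]
ee_rot: [-179.9, 0.0, 70.1]
force: [-0.1, 0.8, -1.3]
gripper_width: 19.9
time_s: 7.7
ee_pos: [426.8, 139.6, 308.6]
ee_rot: [179.9, -0.1, 70.0]
force: [-0.4, 0.1, -0.5]
gripper_width: 19.9
```

```bash
python3 -m handwheel '[{"gripper":0,"travel":[0,0,0.002],"twist":0},{"gripper":0,"travel":[0,0,0.002],"twist":0},{"gripper":0,"travel":[0.0116,0,0.001],"twist":0},{"gripper":0,"travel":[0.0115,0,0.0015],"twist":0},{"gripper":0,"travel":[0.0113,0,0.0025],"twist":0}]' 4
python3 -m handwheel '[{"gripper":0,"travel":[0.0111,0,0.0035],"twist":0},{"gripper":0,"travel":[0.0107,0,0.0045],"twist":0},{"gripper":0,"travel":[0.0103,0,0.0055],"twist":0},{"gripper":0,"travel":[0,0,0],"twist":0}]'
python3 - <<'E'
from h import *
F={c:env.grab_frame(c) for c in("scene","wrist")}
s=env.state();print(s["ee_pos"],s["force"],s["gripper_width"])
a=F["scene"]["frame"][150:300,230:380];b=F["wrist"]["frame"]
a=cv2.resize(a,(384,384));cv2.imwrite("pics/s5.png",cv2.resize(np.hstack([a,b]),None,fx=.89,fy=.89)[:,:,::-1])
E
```

```text
time_s: 8.12
ee_pos: [438.9, 172.9, 299.2]
ee_rot: [179.9, -0.1, 70.0]
force: [0.7, 0.6, 1.7]
gripper_width: 20.2
time_s: 8.45
ee_pos: [450.2, 204.0, 284.3]
ee_rot: [180.0, -0.1, 70.1]
force: [2.2, 2.1, 2.2]
gripper_width: 20.0
[449.65712624 202.72130651 285.02339181] [1.97825347 2.51350729 1.93048092] 20.04012924516451
```

View pics/s5.png

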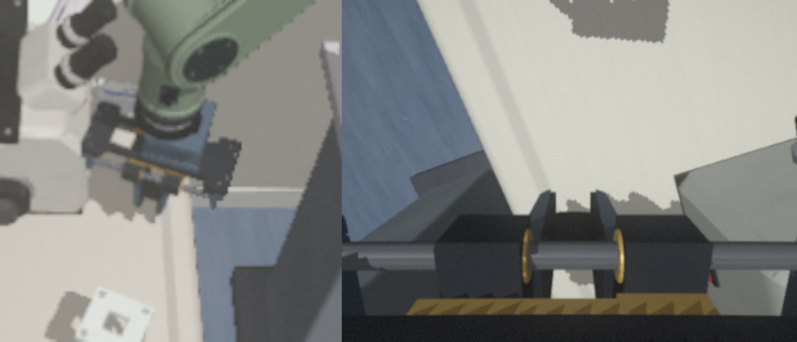

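Scene view: the gripper is at crop (170,170) with the rod hidden behind it. The force points outward and up along the rod, consistent with it pivoting, so I continue.

```bash
python3 -m handwheel '[{"gripper":0,"travel":[0.0098,0,0.006],"twist":0},{"gripper":0,"travel":[0.0092,0,0.007],"twist":0},{"gripper":0,"travel":[0.0086,0,0.0078],"twist":0},{"gripper":0,"travel":[0.0079,0,0.0085],"twist":0},{"gripper":0,"travel":[0.0071,0,0.0092],"twist":0}]'
python3 -m handwheel '[{"gripper":0,"travel":[0.0062,0,0.0098],"twist":0},{"gripper":0,"travel":[0.005,0,0.01],"twist":0},{"gripper":0,"travel":[0.004,0,0.01],"twist":0},{"gripper":0,"travel":[0,0,0],"twist":0}]'
python3 - <<'E'
from h import *
F={c:env.grab_frame(c) for c in("scene","top")}
s=env.state();print(s["ee_pos"],s["force"],s["gripper_width"])
for c in F:
    for t in("rod","rod_tip"):
        q=env.pinpoint(c,t)
        if q: print(c,t,q[0]["uv"],q[0]["confidence"],onz(F[c],q[0]["uv"],6))
a=F["scene"]["frame"][150:300,230:380];b=F["top"]["frame"][150:300,150:300]
cv2.imwrite("pics/s6.png",cv2.resize(np.hstack([a,b]),(780,390),interpolation=2)[:,:,::-1])
E
```

```text
time_s: 8.97
ee_pos: [463.8, 242.6, 245.5]
ee_rot: [-180.0, 0.0, 70.0]
force: [0.5, 1.0, 0.9]
gripper_width: 19.9
time_s: 9.3
ee_pos: [468.2, 256.3, 214.2]
ee_rot: [-179.8, 0.2, 70.0]
force: [-0.2, -0.2, -0.7]
gripper_width: 20.1
[468.48602831 255.88593408 215.96164969] [ 0.19779355 -0.25969816 -0.43395817] 20.00618873860614
top rod [224.7, 235.9] 0.67 [427.32143988 149.07972347   6.        ]
top rod_tip [228.9, 237.2] 0.42 [423.12618556 136.01765689   6.        ]
```

View pics/s6.png

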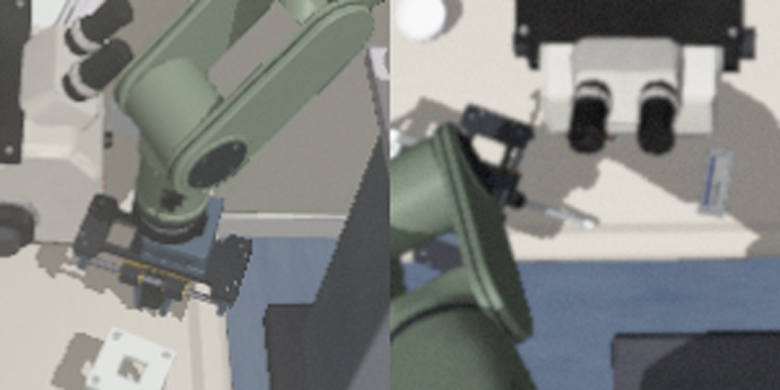

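Top view: the rod is nearly flat, tip at about (228,236), which is ≈(425,137) on the bench. Next I lower, release and re-grip it.

```bash
python3 -m handwheel '[{"gripper":0,"travel":[0.002,0,0.008],"twist":0},{"gripper":0,"travel":[0.001,0,0.007],"twist":0},{"gripper":50,"travel":[0,0,0],"twist":0},{"gripper":50,"travel":[0,0,0],"twist":0},{"gripper":50,"travel":[0,0,0],"twist":0}]'
python3 -m handwheel '[{"gripper":60,"travel":[0,0,0],"twist":0},{"gripper":60,"travel":[0,0,0],"twist":0}]'
python3 - <<'E'
from h import *
np.set_printoptions(precision=1,suppress=True)
F={c:env.grab_frame(c) for c in("wrist","top")}
s=env.state();print(s["ee_pos"],s["force"],s["gripper_width"]);Rt=R.from_euler("xyz",s["ee_rot"],degrees=True).as_matrix()
for c in F:
    for t in("rod_grip","rod_tip"):
        q=env.pinpoint(c,t)
        if q: p=onz(F[c],q[0]["uv"],10);print(c,t,q[0]["uv"],q[0]["confidence"],p,Rt.T@(p-s["ee_pos"]))
cv2.imwrite("pics/w7.png",cv2.resize(F["wrist"]["frame"][200:384,130:390],None,fx=2.8,fy=2.8,interpolation=2)[:,:,::-1])
E
```

```text
time_s: 10.02
ee_pos: [470.0, 258.9, 201.8]
ee_rot: [-180.0, 0.0, 70.0]
force: [0.0, -0.1, -0.2]
gripper_width: 37.1
time_s: 10.18
ee_pos: [470.1, 259.0, 202.2]
ee_rot: [180.0, -0.0, 70.0]
force: [0.4, 1.0, 0.4]
gripper_width: 50.2
[470.  259.  202.1] [ 0.7 -0.2  0.3] 54.377624725179935
wrist rod_grip [259.5, 253.3] 0.75 [467.4 253.   10. ] [ -6.5  -0.5 192.1]
top rod_grip [190.4, 222.7] 0.64 [469.8 255.5  10. ] [ -3.4   0.9 192.1]
top rod_tip [225.0, 234.2] 0.56 [432.8 147.7  10. ] [-117.4    3.   192.1]
```

View pics/w7.png

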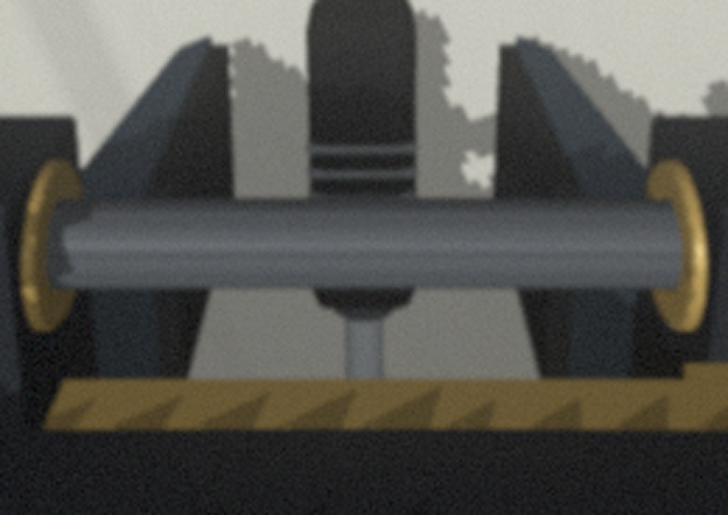

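Rod lies flat, aligned with the jaws, handle midway between the fingers at crop column ≈362. I grip it lying.

```bash
python3 -m handwheel '[{"gripper":60,"travel":[-0.001,0.0,0.006],"twist":0},{"gripper":0,"travel":[0,0,0],"twist":0},{"gripper":0,"travel":[0,0,0],"twist":0},{"gripper":0,"travel":[0,0,0],"twist":0},{"gripper":0,"travel":[0,0,0],"twist":0}]' 30
python3 -m handwheel '[{"gripper":0,"travel":[0,0,0],"twist":0},{"gripper":0,"travel":[0,0,0],"twist":0},{"gripper":0,"travel":[0,0,0],"twist":0},{"gripper":0,"travel":[0,0,-0.02],"twist":0},{"gripper":0,"travel":[0,0,-0.03],"twist":0}]'
python3 - <<'E'
from h import *
np.set_printoptions(precision=1,suppress=True)
F={c:env.grab_frame(c) for c in("top","scene")};s=env.state();print(s["ee_pos"],s["force"],s["gripper_width"]);Rt=R.from_euler("xyz",s["ee_rot"],degrees=True).as_matrix()
for c in F:
    q=env.pinpoint(c,"rod_tip")
    if q: p=onz(F[c],q[0]["uv"],s["ee_pos"][2]-186);print(c,q[0]["uv"],q[0]["confidence"],p,Rt.T@(p-s["ee_pos"]))
f=F["top"]
# bay pose
for t,z in(("bay_mouth",12),("carrier_tail",12),("home_flag",35),("bay",0)):
    q=env.pinpoint("top",t)
    if q: print(t,q[0]["uv"],q[0]["confidence"],onz(f,q[0]["uv"],z))
cv2.imwrite("pics/t8.png",cv2.resize(f["frame"][100:240,290:420],None,fx=4.2,fy=4.2,interpolation=2)[:,:,::-1])
E
```

```text
time_s: 10.9
ee_pos: [469.7, 258.0, 195.9]
ee_rot: [180.0, -0.0, 70.0]
force: [-0.3, 0.4, -0.4]
gripper_width: 31.1
time_s: 11.32
ee_pos: [468.6, 257.4, 243.8]
ee_rot: [-179.7, 0.3, 70.0]
force: [0.7, 0.0, -0.7]
gripper_width: 19.8
[471.  258.7 249.6] [ 0.5  1.1 -0.7] 19.901346334475228
top [226.0, 238.6] 0.55 [422.1 139.3  63.6] [-130.1   -6.2  185.1]
bay_mouth [336.3, 185.3] 0.67 [ 579.5 -201.2   12. ]
carrier_tail [334.5, 188.5] 0.58 [ 569.6 -195.3   12. ]Traceback (most recent call last):
  File "<stdin>", line 10, in <module>
ValueError: it knows: bay, bay_mouth, carrier, carrier_tail, dye, rod, rod_grip, rod_tip, slides, stand, stand_hole, timer
```

```bash
python3 -m handwheel '[{"gripper":0,"travel":[-0.007,-0.019,-0.027],"twist":0},{"gripper":0,"travel":[-0.007,-0.019,-0.027],"twist":0},{"gripper":0,"travel":[-0.007,-0.019,-0.026],"twist":0},{"gripper":0,"travel":[-0.034,0.0114,0],"twist":0},{"gripper":0,"travel":[-0.034,0.0114,0],"twist":0}]'
python3 -m handwheel '[{"gripper":0,"travel":[-0.034,0.0114,0],"twist":0},{"gripper":0,"travel":[-0.034,0.0114,0],"twist":0},{"gripper":0,"travel":[-0.034,0.0114,0],"twist":0},{"gripper":0,"travel":[-0.034,0.0114,0],"twist":0},{"gripper":0,"travel":[-0.034,0.0114,0],"twist":0}]'
python3 -m handwheel '[{"gripper":0,"travel":[-0.034,0.0114,0],"twist":0},{"gripper":0,"travel":[-0.034,0.0114,0],"twist":0},{"gripper":0,"travel":[-0.034,0.0114,0],"twist":0},{"gripper":0,"travel":[-0.034,0.0114,0],"twist":0},{"gripper":0,"travel":[0,0,0],"twist":-0.12}]'
python3 -m handwheel '[{"gripper":0,"travel":[0,0,0],"twist":-0.12},{"gripper":0,"travel":[0,0,0],"twist":-0.12},{"gripper":0,"travel":[0,0,0],"twist":-0.12},{"gripper":0,"travel":[0,0,0],"twist":-0.12},{"gripper":0,"travel":[0,0,0],"twist":-0.12}]'
python3 -m handwheel '[{"gripper":0,"travel":[0,0,0],"twist":-0.12},{"gripper":0,"travel":[0,0,0],"twist":-0.12},{"gripper":0,"travel":[0,0,0],"twist":-0.12},{"gripper":0,"travel":[0,0,0],"twist":-0.12},{"gripper":0,"travel":[0,0,0],"twist":-0.12}]'
python3 -m handwheel '[{"gripper":0,"travel":[0,0,0],"twist":-0.12},{"gripper":0,"travel":[0,0,0],"twist":-0.11},{"gripper":0,"travel":[0,0,0],"twist":0}]'
python3 - <<'E'
from h import *
np.set_printoptions(precision=1,suppress=True)
F={c:env.grab_frame(c) for c in("top","wrist")};s=env.state();print(s["ee_pos"],s["ee_rot"],s["force"],s["gripper_width"],s["qpos"]);Rt=R.from_euler("xyz",s["ee_rot"],degrees=True).as_matrix()
for c in F:
  for t,z in(("bay_mouth",12),("carrier_tail",12),("rod_tip",s["ee_pos"][2]-186)):
    q=env.pinpoint(c,t)
    if q: p=onz(F[c],q[0]["uv"],z);print(c,t,q[0]["uv"],q[0]["confidence"],p,Rt.T@(p-s["ee_pos"]))
save(F["top"],"t8.png");cv2.imwrite("pics/w8.png",cv2.resize(F["wrist"]["frame"],(768,576),interpolation=2)[:,:,::-1])
E
```

```text
time_s: 12.03
ee_pos: [406.1, 186.7, 326.3]
ee_rot: [179.9, -0.1, 70.3]
force: [-0.0, -1.8, -2.2]
gripper_width: 20.0
time_s: 12.45
ee_pos: [401.6, 5.3, 324.8]
ee_rot: [-179.9, 0.0, 70.0]
force: [0.4, -0.2, -1.3]
gripper_width: 19.7
time_s: 12.87
ee_pos: [398.6, -141.3, 325.0]
ee_rot: [-180.0, 0.1, 76.7]
force: [0.9, 0.0, -1.4]
gripper_width: 19.7
time_s: 13.28
ee_pos: [398.4, -136.5, 324.6]
ee_rot: [-179.9, -0.1, 111.6]
force: [-0.6, -0.2, -1.3]
gripper_width: 19.9
time_s: 13.7
ee_pos: [398.4, -136.4, 324.6]
ee_rot: [-180.0, -0.2, 146.0]
force: [0.4, 1.1, -1.1]
gripper_width: 19.8
time_s: 13.95
ee_pos: [398.5, -136.4, 324.7]
ee_rot: [180.0, -0.2, 158.9]
force: [0.3, 0.1, -1.1]
gripper_width: 19.9
[ 398.6 -136.5  325. ] [180.   -0.1 158.6] [-0.4  0.1 -0.8] 19.85365083660364 [-20.5   8.8 115.4   0.   55.9 -89.1]
top bay_mouth [334.6, 187.7] 0.94 [ 572.1 -195.7   12. ] [-183.8    8.   312.6]
top carrier_tail [331.6, 190.9] 0.41 [ 562.2 -186.    12. ] [-171.1   13.4  312.6]
top rod_tip [338.8, 203.1] 0.47 [ 519.7 -182.4  139. ] [-129.9    1.3  185.7]
```

View pics/w8.png

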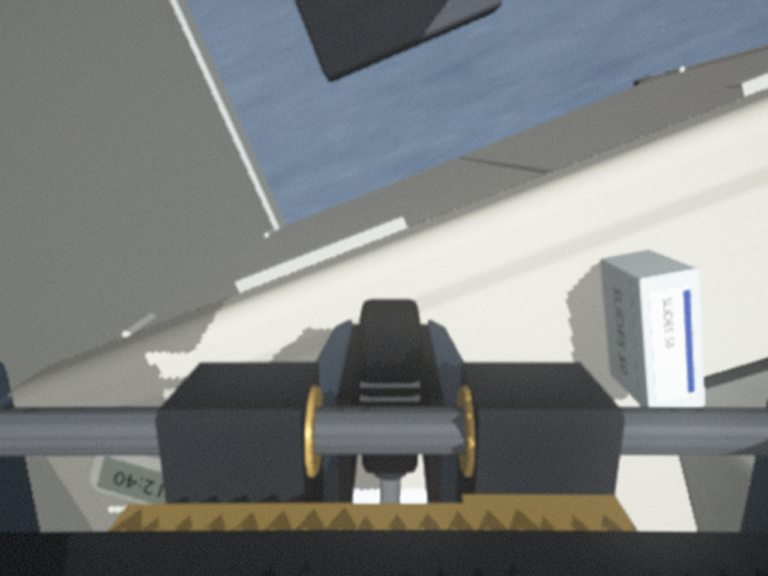

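Wrist view: the rod is held straight in the jaws, the slide box stands at (650,330) and the timer is at lower left (130,475). The bay is hidden behind the gripper, so I'll use the top view.

```bash
python3 - <<'E'
import cv2
a=cv2.imread("pics/t8.png")[110:230,285:405];cv2.imwrite("pics/t9.png",cv2.resize(a,(600,600),interpolation=2))
E
```

```text
(no output)
```

View pics/t9.png

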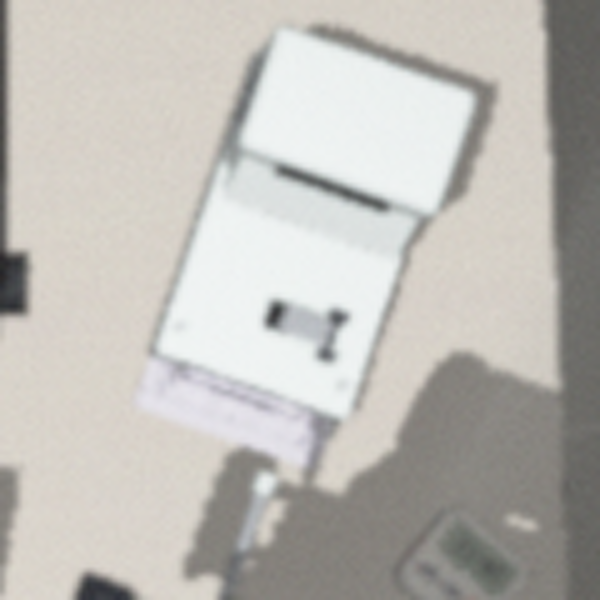

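Top crop: hood front corners are at (153,354) and (350,418). The flag lies flat with its black end at (275,315) and hinge at (335,335). The rod tip is at (263,483).

```bash
python3 - <<'E'
from h import *
np.set_printoptions(precision=1,suppress=True)
f=env.grab_frame("top");P=lambda x,y,z:onz(f,[285+x/5-.4,110+y/5-.4],z)
L,Rr=P(153,354,35),P(350,418,35);m=(L+Rr)/2;w=L-Rr
print("mouth",m,np.linalg.norm(w),"yaw",np.degrees(np.arctan2(w[1],w[0]))-90)
for a,b,z in(((153,354),(228,150),35),((350,418),(424,222),35),((242,150),(277,28),97),((436,212),(478,95),97)):
    d=P(*b,z)-P(*a,z);print(np.degrees(np.arctan2(d[1],d[0])),np.linalg.norm(d))
d=P(242,150,97)-P(436,212,97);print("raised",np.degrees(np.arctan2(d[1],d[0]))-90,np.linalg.norm(d))
print("lane front",P(137,400,5),P(310,467,5),(P(137,400,5)+P(310,467,5))/2)
print("tip",P(263,475,139))
E
```

```text
mouth [ 573.1 -192.4   35. ] 126.62690953309794 yaw -18.941057089920363
-21.567028347219217 135.2653013121166
-22.55880386733248 130.34224466601697
-17.610917806515285 76.11611845181959
-21.85150269727707 74.60389589041456
raised -18.682337549539213 119.0079235867592
lane front [ 567.7 -125.9    5. ] [ 524.  -233.3    5. ] [ 545.8 -179.6    5. ]
tip [ 515.6 -177.9  139. ]
```

```bash
python3 -m handwheel '[{"gripper":0,"travel":[0,0.003,0.02],"twist":-0.024},{"gripper":0,"travel":[0,0,0.03],"twist":0},{"gripper":0,"travel":[0,0,0.03],"twist":0},{"gripper":0,"travel":[0,0,0.025],"twist":0},{"gripper":0,"travel":[0,0,0.01],"twist":0}]'
python3 -m handwheel '[{"gripper":0,"travel":[0,0,0.006],"twist":0},{"gripper":0,"travel":[0,0,0],"twist":0},{"gripper":0,"travel":[0,0,0],"twist":0}]'
python3 - <<'E'
from h import *
np.set_printoptions(precision=1,suppress=True)
F={c:env.grab_frame(c) for c in("top","scene")};s=env.state();print(s["ee_pos"],s["ee_rot"],s["force"]);Rt=R.from_euler("xyz",s["ee_rot"],degrees=True).as_matrix()
for c in F:
    for t in ("rod_tip","carrier_tail"):
        q=env.pinpoint(c,t)
        if q: p=onz(F[c],q[0]["uv"],14);print(c,t,q[0]["confidence"],p,Rt.T@(p-s["ee_pos"]))
E
```

```text
time_s: 14.82
ee_pos: [398.8, -133.4, 208.3]
ee_rot: [180.0, -0.3, 160.2]
force: [-0.7, 0.3, -2.5]
gripper_width: 19.6
time_s: 15.07
ee_pos: [400.3, -133.9, 205.3]
ee_rot: [180.0, 0.0, 160.2]
force: [0.1, -1.0, -1.0]
gripper_width: 19.8
[ 400.4 -134.   205.9] [180.    0.1 160.2] [ 0.3 -0.2 -1. ]
top rod_tip 0.59 [ 518.6 -179.2   14. ] [-126.1   -2.5  192.2]
top carrier_tail 0.51 [ 564.8 -193.2   14. ] [-174.2   -0.   192.3]
scene carrier_tail 0.37 [ 576.7 -183.2   14. ] [-182.    13.5  192.3]
```

```bash
python3 -m handwheel '[{"gripper":0,"travel":[-0.006,0,0.004],"twist":0},{"gripper":0,"travel":[-0.008,0,0],"twist":0},{"gripper":0,"travel":[-0.008,0,0],"twist":0},{"gripper":0,"travel":[-0.006,0,0],"twist":0},{"gripper":0,"travel":[-0.002,0,0],"twist":0}]'
python3 -m handwheel '[{"gripper":0,"travel":[-0.001,0,0],"twist":0},{"gripper":0,"travel":[-0.001,0,0],"twist":0},{"gripper":0,"travel":[-0.001,0,0],"twist":0},{"gripper":0,"travel":[-0.001,0,0],"twist":0}]'
python3 -m handwheel '[{"gripper":0,"travel":[-0.001,0,0],"twist":0},{"gripper":0,"travel":[-0.001,0,0],"twist":0},{"gripper":0,"travel":[-0.001,0,0],"twist":0},{"gripper":0,"travel":[-0.001,0,0],"twist":0}]'
python3 - <<'E'
from h import *
np.set_printoptions(precision=1,suppress=True)
F={c:env.grab_frame(c) for c in("top",)};s=env.state();print(s["ee_pos"],s["ee_rot"],s["force"]);Rt=R.from_euler("xyz",s["ee_rot"],degrees=True).as_matrix()
for c in F:
    for t in ("rod_tip","carrier_tail"):
        q=env.pinpoint(c,t)
        if q: p=onz(F[c],q[0]["uv"],14);print(c,t,q[0]["uv"],q[0]["confidence"],p,Rt.T@(p-s["ee_pos"]))
save(F["top"],"t10.png")
E
```

```text
time_s: 15.78
ee_pos: [429.8, -144.5, 201.0]
ee_rot: [180.0, 0.1, 160.2]
force: [-0.4, 0.1, -1.1]
gripper_width: 19.6
time_s: 16.12
ee_pos: [431.7, -145.2, 200.9]
ee_rot: [180.0, -0.0, 160.2]
force: [0.7, 0.1, -0.8]
gripper_width: 19.7
time_s: 16.45
ee_pos: [435.7, -146.7, 201.0]
ee_rot: [180.0, 0.0, 160.2]
force: [-0.4, -0.1, -0.5]
gripper_width: 20.0
[ 435.9 -146.7  201. ] [180.    0.  160.2] [ 0.7 -0.1 -0.7]
top rod_tip [334.6, 196.2] 0.59 [ 545.4 -194.6   14. ] [-119.1   -7.9  187. ]
top carrier_tail [328.7, 187.8] 0.6 [ 571.9 -176.9   14. ] [-138.    17.7  187. ]
```

```bash
python3 -m handwheel '[{"gripper":0,"travel":[-0.001,0,0],"twist":0},{"gripper":0,"travel":[-0.001,0,0],"twist":0},{"gripper":0,"travel":[-0.001,0,0],"twist":0},{"gripper":0,"travel":[-0.001,0,0],"twist":0},{"gripper":0,"travel":[-0.001,0,0],"twist":0}]'
python3 -m handwheel '[{"gripper":0,"travel":[-0.001,0,0],"twist":0},{"gripper":0,"travel":[-0.001,0,0],"twist":0},{"gripper":0,"travel":[-0.001,0,0],"twist":0},{"gripper":0,"travel":[-0.001,0,0],"twist":0},{"gripper":0,"travel":[-0.001,0,0],"twist":0}]'
python3 -m handwheel '[{"gripper":0,"travel":[-0.001,0,0],"twist":0},{"gripper":0,"travel":[-0.001,0,0],"twist":0},{"gripper":0,"travel":[-0.001,0,0],"twist":0},{"gripper":0,"travel":[-0.001,0,0],"twist":0},{"gripper":0,"travel":[-0.001,0,0],"twist":0}]'
python3 -m handwheel '[{"gripper":0,"travel":[-0.001,0,0],"twist":0},{"gripper":0,"travel":[-0.001,0,0],"twist":0},{"gripper":0,"travel":[-0.001,0,0],"twist":0},{"gripper":0,"travel":[-0.001,0,0],"twist":0},{"gripper":0,"travel":[-0.001,0,0],"twist":0}]'
```

```text
time_s: 17.02
ee_pos: [440.5, -148.4, 200.9]
ee_rot: [180.0, 0.0, 160.2]
force: [0.2, 0.6, -0.8]
gripper_width: 19.9
time_s: 17.43
ee_pos: [445.2, -150.1, 200.9]
ee_rot: [180.0, -0.0, 160.2]
force: [0.2, -0.0, -1.2]
gripper_width: 19.7
time_s: 17.85
ee_pos: [449.4, -151.6, 200.8]
ee_rot: [180.0, -0.1, 160.2]
force: [-2.0, 1.0, 0.3]
gripper_width: 19.8
time_s: 18.27
ee_pos: [454.6, -153.5, 200.9]
ee_rot: [180.0, -0.0, 160.2]
force: [-0.4, 0.7, -1.3]
gripper_width: 19.5
```

```bash
python3 -m handwheel '[{"gripper":0,"travel":[-0.001,0,0],"twist":0},{"gripper":0,"travel":[-0.001,0,0],"twist":0},{"gripper":0,"travel":[-0.001,0,0],"twist":0},{"gripper":0,"travel":[-0.001,0,0],"twist":0},{"gripper":0,"travel":[-0.001,0,0],"twist":0}]'
python3 -m handwheel '[{"gripper":0,"travel":[-0.001,0,0],"twist":0},{"gripper":0,"travel":[-0.001,0,0],"twist":0},{"gripper":0,"travel":[-0.001,0,0],"twist":0},{"gripper":0,"travel":[-0.001,0,0],"twist":0},{"gripper":0,"travel":[-0.001,0,0],"twist":0}]'
python3 -m handwheel '[{"gripper":0,"travel":[-0.001,0,0],"twist":0},{"gripper":0,"travel":[-0.001,0,0],"twist":0},{"gripper":0,"travel":[-0.001,0,0],"twist":0}]'
python3 - <<'E'
from h import *
F={c:env.grab_frame(c) for c in("top","scene")};s=env.state();print(s["ee_pos"],s["force"])
for c in F:
    save(F[c],c+"11.png");q=env.pinpoint(c,"rod_tip")+env.pinpoint(c,"carrier_tail")
    for r in q[:2]: print(c,r)
a=cv2.resize(F["top"]["frame"][130:220,290:380],(400,400),interpolation=2);b=cv2.resize(F["scene"]["frame"][110:200,200:290],(400,400),interpolation=2)
cv2.imwrite("pics/f11.png",np.hstack([a,b])[:,:,::-1])
E
```

```text
time_s: 18.68
ee_pos: [459.3, -155.1, 200.9]
ee_rot: [180.0, -0.0, 160.2]
force: [-0.7, -0.3, -1.7]
gripper_width: 20.2
time_s: 19.1
ee_pos: [464.0, -156.8, 200.9]
ee_rot: [180.0, -0.0, 160.2]
force: [-1.2, 0.1, -1.9]
gripper_width: 19.6
time_s: 19.35
ee_pos: [466.8, -157.9, 200.9]
ee_rot: [180.0, 0.0, 160.2]
force: [-0.6, 0.6, -2.6]
gripper_width: 20.0
[ 466.98493676 -157.92965515  200.9603937 ] [-0.47549793  0.46803198 -1.5238471 ]
top {'uv': [339.9, 183.0], 'confidence': 0.38}
```

View pics/f11.png

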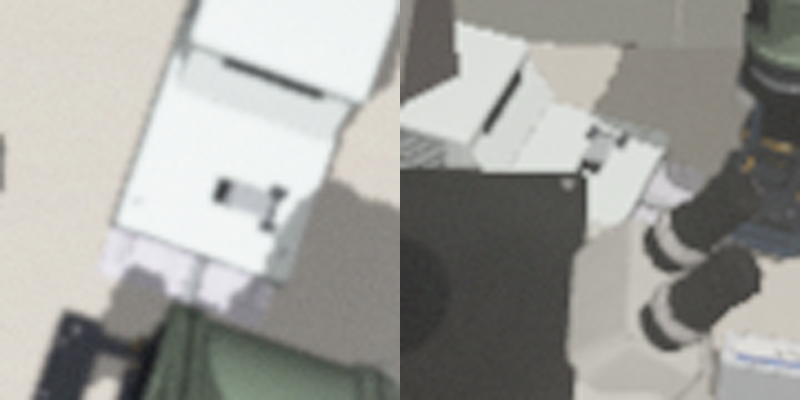

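Top crop: the flag is still flat, black end at (222,190). The shaft enters under the hood at (195,290), and the dark tail line seen earlier in front of the mouth has gone in, so the carrier is moving. From here I'll watch the flag numerically.

```bash
cat > fl.py <<'E'
from h import *
f=env.grab_frame("top");s=env.state();g=cv2.cvtColor(f["frame"],cv2.COLOR_RGB2GRAY)[160:190,330:362]
ys,xs=np.where(g<110);print("t",round(s["time_s"],2),"ee",np.round(s["ee_pos"],1),"F",np.round(s["force"],1),"push",round(float(-s["force"]@[.94,-.342,0]),1),"tip-end patch",g[11:15,8:13].mean().round(),"dark n",len(xs),"cols",np.bincount(xs,minlength=32))
E
python3 fl.py
python3 -m handwheel '[{"gripper":0,"travel":[-0.001,0,0],"twist":0},{"gripper":0,"travel":[-0.001,0,0],"twist":0},{"gripper":0,"travel":[-0.001,0,0],"twist":0},{"gripper":0,"travel":[-0.001,0,0],"twist":0},{"gripper":0,"travel":[-0.001,0,0],"twist":0}]'
python3 -m handwheel '[{"gripper":0,"travel":[-0.001,0,0],"twist":0},{"gripper":0,"travel":[-0.001,0,0],"twist":0},{"gripper":0,"travel":[-0.001,0,0],"twist":0},{"gripper":0,"travel":[-0.001,0,0],"twist":0},{"gripper":0,"travel":[-0.001,0,0],"twist":0}]'
python3 fl.py
```

```text
t 19.7 ee [ 466.9 -157.9  201.1] F [-0.2  0.6 -1.4] push 0.4 tip-end patch 128.0 dark n 7 cols [0 0 0 0 0 0 0 0 0 3 3 0 0 0 0 0 0 0 0 0 0 0 1 0 0 0 0 0 0 0 0 0]
time_s: 20.12
ee_pos: [471.4, -159.6, 200.9]
ee_rot: [180.0, -0.0, 160.2]
force: [-2.6, -0.4, -0.0]
gripper_width: 19.5
time_s: 20.53
ee_pos: [476.2, -161.3, 200.9]
ee_rot: [180.0, -0.0, 160.2]
force: [-2.0, 0.2, -0.7]
gripper_width: 19.5
t 20.58 ee [ 476.4 -161.3  200.9] F [-1.7  0.1 -0.8] push 1.6 tip-end patch 130.0 dark n 7 cols [0 0 0 0 0 0 0 0 0 3 3 0 0 0 0 0 0 0 0 0 0 0 1 0 0 0 0 0 0 0 0 0]
```

```bash
python3 -m handwheel '[{"gripper":0,"travel":[-0.001,0,0],"twist":0},{"gripper":0,"travel":[-0.001,0,0],"twist":0},{"gripper":0,"travel":[-0.001,0,0],"twist":0},{"gripper":0,"travel":[-0.001,0,0],"twist":0},{"gripper":0,"travel":[-0.001,0,0],"twist":0}]'; python3 fl.py
python3 -m handwheel '[{"gripper":0,"travel":[-0.001,0,0],"twist":0},{"gripper":0,"travel":[-0.001,0,0],"twist":0},{"gripper":0,"travel":[-0.001,0,0],"twist":0}]'; python3 fl.py
```

```text
time_s: 21.0
ee_pos: [480.9, -163.0, 200.9]
ee_rot: [180.0, -0.0, 160.2]
force: [-1.4, 1.2, -0.5]
gripper_width: 19.7
t 21.05 ee [ 481.1 -163.   200.9] F [-1.   0.6 -0.7] push 1.2 tip-end patch 129.0 dark n 7 cols [0 0 0 0 0 0 0 0 0 3 3 0 0 0 0 0 0 0 0 0 0 0 1 0 0 0 0 0 0 0 0 0]
time_s: 21.3
ee_pos: [483.7, -164.0, 200.9]
ee_rot: [180.0, 0.0, 160.2]
force: [-2.2, 0.7, -0.0]
gripper_width: 19.7
t 21.35 ee [ 483.9 -164.1  201. ] F [-1.3  0.6 -0.6] push 1.5 tip-end patch 129.0 dark n 7 cols [0 0 0 0 0 0 0 0 0 3 3 0 0 0 0 0 0 0 0 0 0 0 1 0 0 0 0 0 0 0 0 0]
```

```bash
python3 -m handwheel '[{"gripper":0,"travel":[-0.001,0,0],"twist":0},{"gripper":0,"travel":[-0.001,0,0],"twist":0},{"gripper":0,"travel":[-0.001,0,0],"twist":0}]'; python3 fl.py
```

```text
time_s: 21.6
ee_pos: [486.6, -165.0, 200.9]
ee_rot: [180.0, 0.0, 160.2]
force: [-1.8, 0.8, -0.4]
gripper_width: 19.8
t 21.65 ee [ 486.8 -165.1  201. ] F [-1.  -0.1 -0.8] push 0.9 tip-end patch 130.0 dark n 7 cols [0 0 0 0 0 0 0 0 0 3 3 0 0 0 0 0 0 0 0 0 0 0 1 0 0 0 0 0 0 0 0 0]
```

```bash
python3 -m handwheel '[{"gripper":0,"travel":[-0.001,0,0],"twist":0},{"gripper":0,"travel":[-0.001,0,0],"twist":0}]'; python3 fl.py;  python3 -m handwheel '[{"gripper":0,"travel":[-0.001,0,0],"twist":0},{"gripper":0,"travel":[-0.001,0,0],"twist":0}]'; python3 fl.py
```

```text
time_s: 21.82
ee_pos: [488.4, -165.7, 200.9]
ee_rot: [180.0, -0.0, 160.2]
force: [-1.4, 0.4, -0.5]
gripper_width: 20.0
t 21.87 ee [ 488.6 -165.7  201. ] F [-1.3  0.2 -0.7] push 1.3 tip-end patch 130.0 dark n 14 cols [0 0 0 1 2 2 1 1 0 3 3 0 0 0 0 0 0 0 0 0 0 0 1 0 0 0 0 0 0 0 0 0]
time_s: 22.03
ee_pos: [490.3, -166.3, 200.9]
ee_rot: [180.0, -0.0, 160.2]
force: [-1.7, 0.0, 0.2]
gripper_width: 19.8
t 22.08 ee [ 490.5 -166.4  201. ] F [-1.6  0.3  0.2] push 1.6 tip-end patch 130.0 dark n 17 cols [0 0 1 2 2 2 1 1 1 3 3 0 0 0 0 0 0 0 0 0 0 0 1 0 0 0 0 0 0 0 0 0]
```

```bash
python3 -m handwheel '[{"gripper":0,"travel":[-0.001,0,0],"twist":0},{"gripper":0,"travel":[-0.001,0,0],"twist":0}]'; python3 fl.py;  python3 -m handwheel '[{"gripper":0,"travel":[-0.001,0,0],"twist":0},{"gripper":0,"travel":[-0.001,0,0],"twist":0}]'; python3 fl.py
```

```text
time_s: 22.25
ee_pos: [492.2, -167.0, 200.9]
ee_rot: [180.0, -0.0, 160.2]
force: [-2.1, 1.0, 0.4]
gripper_width: 19.8
t 22.3 ee [ 492.4 -167.1  201. ] F [-1.7 -0.2 -0.6] push 1.6 tip-end patch 130.0 dark n 23 cols [0 1 2 3 3 2 2 2 1 3 3 0 0 0 0 0 0 0 0 0 0 0 1 0 0 0 0 0 0 0 0 0]
time_s: 22.47
ee_pos: [494.0, -167.7, 200.9]
ee_rot: [180.0, -0.0, 160.2]
force: [-3.0, 1.5, 0.4]
gripper_width: 19.7
t 22.52 ee [ 494.2 -167.8  200.9] F [-2.5  0.7 -0.6] push 2.6 tip-end patch 126.0 dark n 33 cols [1 2 3 3 3 3 3 3 2 4 4 1 0 0 0 0 0 0 0 0 0 0 1 0 0 0 0 0 0 0 0 0]
```

```bash
cat >> fl.py <<'E'
for r in range(4,30,1): print(" ".join(f"{v:3d}" for v in g[r,:26]))
E
python3 fl.py
```

```text
t 22.57 ee [ 494.2 -167.7  200.9] F [-3.1  0.7  0.6] push 3.1 tip-end patch 127.0 dark n 33 cols [1 2 3 3 3 3 3 3 2 4 4 1 0 0 0 0 0 0 0 0 0 0 1 0 0 0 0 0 0 0 0 0]
245 245 245 245 245 245 245 245 244 244 244 244 245 245 244 244 244 244 244 244 244 244 245 244 244 244
245 245 245 245 245 244 244 245 244 244 244 244 245 244 244 244 243 244 244 244 244 245 244 243 243 244
244 244 245 244 245 245 244 245 245 245 244 245 244 245 245 244 244 244 244 244 244 243 244 243 244 243
244 244 244 245 244 245 244 245 245 244 244 245 245 245 245 244 244 244 244 243 244 244 244 244 243 244
245 245 244 245 245 245 245 244 244 240 239 241 242 243 244 244 245 244 244 244 244 244 244 244 244 244
244 245 245 245 245 245 245 243 234 214 198 207 227 237 240 241 244 245 244 244 244 243 243 243 244 243
245 245 244 245 244 244 244 241 226 171 126 136 178 204 218 230 238 241 243 244 242 239 239 241 243 242
244 244 244 244 244 244 244 238 209 136  74  99 148 176 188 205 220 232 237 236 227 208 208 226 235 234
245 245 245 244 245 244 243 231 176 101  68 113 160 184 187 192 198 209 212 208 184 149 136 167 189 201
2
[... 1066 characters left out ...]
 245 244 245 244 244 244 245 245 245 245 244 241 235 223 192 169 161 161 163
238 241 240 239 239 240 242 244 245 244 245 245 243 245 244 244 243 244 242 237 221 186 165 163 162 160
200 219 219 201 190 204 219 230 238 242 244 245 245 245 245 244 242 239 235 221 193 168 159 158 158 162
159 167 154 126 119 133 149 173 204 228 241 244 245 244 241 238 226 211 204 189 170 162 156 144 150 155
140 124 100  84  85  91  89  97 133 179 222 239 243 240 228 209 192 174 171 169 161 161 149 147 150 156
123 102  80  79  84  89  75  68  83 124 181 223 232 221 197 176 165 162 164 162 160 163 154 157 159 155
100  80  79  84  94  89  79  66  75  98 130 161 179 171 157 157 159 161 162 164 161 162 162 162 160 152
```

```bash
cat > fl.py <<'E'
from h import *
f=env.grab_frame("top");s=env.state();g=cv2.cvtColor(f["frame"],cv2.COLOR_RGB2GRAY)[160:190,330:362].astype(float)
w=np.clip(150-g[5:19,6:],0,None);w0=w[:,:10]
c=(w0.sum(0)@np.arange(6,16))/max(w0.sum(),1)
print("t",round(s["time_s"],2),"ee",np.round(s["ee_pos"],1),"push",round(float(-s["force"]@[.94,-.342,0]),1),"black end col %.2f mass %d"%(c,w0.sum()),"colmass",w.sum(0).astype(int))
E
python3 fl.py;python3 -m handwheel '[{"gripper":0,"travel":[-0.001,0,0],"twist":0},{"gripper":0,"travel":[-0.001,0,0],"twist":0}]'; python3 fl.py
```

```text
t 22.62 ee [ 494.1 -167.7  200.9] push 2.1 black end col 9.82 mass 649 colmass [  0   0  16 205 309 119   0   0   0   0   0   0   0   0   0  47  99  36
   5   0   0   0   0   5  49 108]
time_s: 22.78
ee_pos: [495.7, -168.3, 200.9]
ee_rot: [180.0, -0.0, 160.2]
force: [-3.4, 0.5, 0.5]
gripper_width: 19.6
t 22.83 ee [ 496.  -168.4  201. ] push 2.5 black end col 12.06 mass 791 colmass [  0   0   0   0   2 205 357 196  31   0   0   0   0   0  20  72  97  55
  23   0   0   0   0   5  47  98]
```

```bash
python3 -m handwheel '[{"gripper":0,"travel":[-0.001,0,0],"twist":0},{"gripper":0,"travel":[-0.001,0,0],"twist":0}]'; python3 fl.py
```

```text
time_s: 23.0
ee_pos: [497.7, -169.0, 200.9]
ee_rot: [180.0, -0.0, 160.2]
force: [-2.2, 1.4, 0.0]
gripper_width: 19.9
t 23.05 ee [ 498.  -169.1  200.9] push 1.4 black end col 0.00 mass 0 colmass [  0   0   0   0   0   0   0   0   0   0   0 183 293 234 247 202 124  52
  25   0   0   0   0   4  50 102]
```

The flag is rising, with roughly 2 mm to go. Now 0.5 mm steps.

```bash
python3 -m handwheel '[{"gripper":0,"travel":[-0.0005,0,0],"twist":0},{"gripper":0,"travel":[-0.0005,0,0],"twist":0},{"gripper":0,"travel":[0,0,0],"twist":0}]'; python3 fl.py
```

```text
time_s: 23.3
ee_pos: [498.8, -169.4, 200.9]
ee_rot: [180.0, 0.0, 160.2]
force: [-1.5, 0.9, -0.6]
gripper_width: 20.2
t 23.35 ee [ 498.8 -169.4  200.9] push 1.4 black end col 0.00 mass 0 colmass [  0   0   0   0   0   0   0   0   0   0   0   0   0   0   0  96 192 128
  60   8   0   0   0   3  47 102]
```

```bash
python3 -m handwheel '[{"gripper":0,"travel":[-0.0005,0,0],"twist":0},{"gripper":0,"travel":[0,0,0],"twist":0}]'; python3 fl.py
```

```text
time_s: 23.52
ee_pos: [499.2, -169.6, 200.9]
ee_rot: [180.0, 0.0, 160.2]
force: [-2.5, -0.1, -0.8]
gripper_width: 20.1
t 23.57 ee [ 499.2 -169.6  200.9] push 2.2 black end col 0.00 mass 0 colmass [  0   0   0   0   0   0   0   0   0   0   0   0   0   0   0   6 204 176
  63   0   0   0   0   7  50  96]
```

```bash
python3 -m handwheel '[{"gripper":0,"travel":[-0.0005,0,0],"twist":0},{"gripper":0,"travel":[0,0,0],"twist":0}]'; python3 fl.py
```

```text
time_s: 23.73
ee_pos: [499.5, -169.6, 200.9]
ee_rot: [180.0, -0.0, 160.2]
force: [-3.6, 1.4, 0.2]
gripper_width: 19.6
t 23.78 ee [ 499.5 -169.6  200.9] push 3.8 black end col 0.00 mass 0 colmass [  0   0   0   0   0   0   0   0   0   0   0   0   0   0   0   5 213 193
  64   5   0   0   0   6  48 101]
```

```bash
python3 -m handwheel '[{"gripper":0,"travel":[-0.0005,0,0],"twist":0},{"gripper":0,"travel":[0,0,0],"twist":0}]'; python3 fl.py
```

```text
time_s: 23.95
ee_pos: [499.7, -169.7, 200.8]
ee_rot: [180.0, -0.1, 160.2]
force: [-5.8, 1.4, 0.9]
gripper_width: 19.4
t 24.0 ee [ 499.7 -169.7  200.8] push 5.8 black end col 0.00 mass 0 colmass [  0   0   0   0   0   0   0   0   0   0   0   0   0   0   0   4 208 197
  68   2   0   0   0   5  57 103]
```

The flag stays steady while the force rises to 5.8 N, so the carrier is against the stop. I'll retract gently and check the flag again.

```bash
python3 -m handwheel '[{"gripper":0,"travel":[0.001,0,0],"twist":0},{"gripper":0,"travel":[0.003,0,0],"twist":0},{"gripper":0,"travel":[0.008,0,0],"twist":0},{"gripper":0,"travel":[0.012,0,0],"twist":0},{"gripper":0,"travel":[0.016,0,0],"twist":0}]'
python3 -m handwheel '[{"gripper":0,"travel":[0.02,0,0],"twist":0},{"gripper":0,"travel":[0.02,0,0],"twist":0},{"gripper":0,"travel":[0.02,0,0],"twist":0},{"gripper":0,"travel":[0,0,0],"twist":0},{"gripper":0,"travel":[0,0,0],"twist":0}]'
python3 fl.py
python3 -c "
from h import *
f=env.grab_frame('top');f2=env.grab_frame('scene')
a=cv2.resize(f['frame'][130:220,290:380],(400,400),interpolation=2);b=cv2.resize(f2['frame'][110:200,200:290],(400,400),interpolation=2)
cv2.imwrite('pics/f12.png',np.hstack([a,b])[:,:,::-1])"
```

```text
time_s: 24.42
ee_pos: [463.0, -156.5, 201.2]
ee_rot: [180.0, 0.2, 160.2]
force: [0.0, 0.2, -1.5]
gripper_width: 19.9
time_s: 24.83
ee_pos: [405.5, -135.8, 201.2]
ee_rot: [180.0, 0.1, 160.2]
force: [1.2, -0.2, -0.7]
gripper_width: 19.8
t 24.88 ee [ 406.5 -136.2  201.4] push -1.4 black end col 0.00 mass 0 colmass [  0   0   0   0   0   0   0   0   0   0   0   0   0   0   0   4 189 167
  57   0   0   0   0   0   0   0]
```

View pics/f12.png

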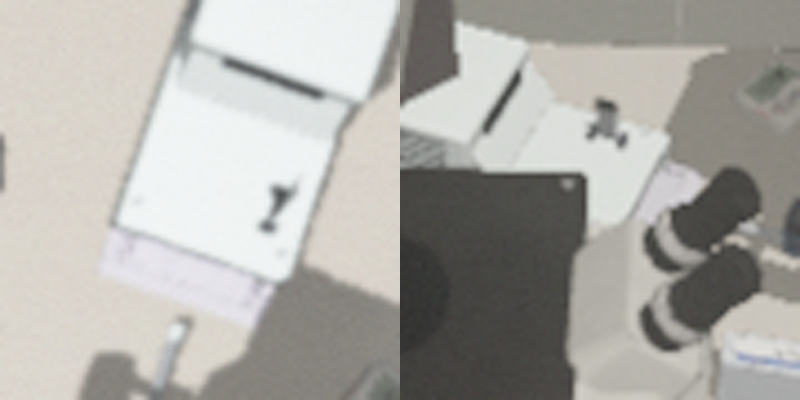

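The flag stands up in both views, black end by the hinge at left crop (280,190) and upright at right crop (605,110). The rod tip is out at (180,325). I'll carry the rod back to the free bench.

```bash
python3 -m handwheel '[{"gripper":0,"travel":[0,0,-0.03],"twist":0},{"gripper":0,"travel":[0,0,-0.035],"twist":0},{"gripper":0,"travel":[0,0,-0.035],"twist":0},{"gripper":0,"travel":[0,0,-0.025],"twist":0},{"gripper":0,"travel":[0,0,0],"twist":0.12}]'
python3 -m handwheel '[{"gripper":0,"travel":[0,0,0],"twist":0.12},{"gripper":0,"travel":[0,0,0],"twist":0.12},{"gripper":0,"travel":[0,0,0],"twist":0.12},{"gripper":0,"travel":[0,0,0],"twist":0.12},{"gripper":0,"travel":[0,0,0],"twist":0.12}]'
python3 -m handwheel '[{"gripper":0,"travel":[0,0,0],"twist":0.12},{"gripper":0,"travel":[0,0,0],"twist":0.12},{"gripper":0,"travel":[0,0,0],"twist":0.12},{"gripper":0,"travel":[0,0,0],"twist":0.12},{"gripper":0,"travel":[0,0,0],"twist":0.12}]'
python3 -m handwheel '[{"gripper":0,"travel":[0,0,0],"twist":0.12},{"gripper":0,"travel":[0,0,0],"twist":0.12},{"gripper":0,"travel":[0,0,0],"twist":0.011},{"gripper":0,"travel":[0.0336,-0.01225,0],"twist":0},{"gripper":0,"travel":[0.0336,-0.01225,0],"twist":0}]'
python3 -m handwheel '[{"gripper":0,"travel":[0.0336,-0.01225,0],"twist":0},{"gripper":0,"travel":[0.0336,-0.01225,0],"twist":0},{"gripper":0,"travel":[0.0336,-0.01225,0],"twist":0},{"gripper":0,"travel":[0.0336,-0.01225,0],"twist":0},{"gripper":0,"travel":[0.0336,-0.01225,0],"twist":0}]'
python3 -m handwheel '[{"gripper":0,"travel":[0.0336,-0.01225,0],"twist":0},{"gripper":0,"travel":[0.0336,-0.01225,0],"twist":0},{"gripper":0,"travel":[0.0336,-0.01225,0],"twist":0},{"gripper":0,"travel":[0.0336,-0.01225,0],"twist":0},{"gripper":0,"travel":[0,0,0],"twist":0}]'
```

```text
time_s: 25.4
ee_pos: [408.4, -136.8, 331.3]
ee_rot: [179.9, 0.7, 153.2]
force: [1.1, -0.1, -0.8]
gripper_width: 20.1
time_s: 25.82
ee_pos: [406.8, -136.3, 326.1]
ee_rot: [179.9, 0.1, 118.6]
force: [-0.7, 0.6, -0.3]
gripper_width: 19.9
time_s: 26.23
ee_pos: [406.9, -136.3, 326.1]
ee_rot: [179.9, 0.0, 84.2]
force: [-0.7, 0.0, -1.0]
gripper_width: 19.5
time_s: 26.65
ee_pos: [406.6, -64.9, 326.1]
ee_rot: [179.9, -0.0, 70.1]
force: [1.0, 0.5, -0.3]
gripper_width: 19.8
time_s: 27.07
ee_pos: [405.3, 116.2, 326.2]
ee_rot: [179.9, -0.0, 70.4]
force: [0.9, 0.0, -1.1]
gripper_width: 19.6
time_s: 27.48
ee_pos: [405.5, 262.8, 326.3]
ee_rot: [179.9, -0.3, 70.6]
force: [1.1, 0.1, -1.2]
gripper_width: 19.7
```

```bash
python3 -m handwheel '[{"gripper":0,"travel":[0.011,0.0305,0],"twist":0},{"gripper":0,"travel":[0.011,0.0305,0],"twist":0},{"gripper":0,"travel":[0,0,0.035],"twist":0},{"gripper":0,"travel":[0,0,0.035],"twist":0},{"gripper":0,"travel":[0,0,0.03],"twist":0}]'
python3 -m handwheel '[{"gripper":0,"travel":[0,0,0.015],"twist":0},{"gripper":0,"travel":[0,0,0.008],"twist":0},{"gripper":0,"travel":[0,0,0],"twist":0},{"gripper":0,"travel":[0,0,0],"twist":0}]'
```

```text
time_s: 27.9
ee_pos: [470.2, 257.1, 224.4]
ee_rot: [180.0, -0.0, 70.3]
force: [-0.8, 0.5, -1.8]
gripper_width: 19.9
time_s: 28.23
ee_pos: [470.1, 257.6, 203.4]
ee_rot: [180.0, -0.1, 70.2]
force: [-0.2, -0.3, -0.5]
gripper_width: 19.6
```

Last 6 mm slowly, watching the force.

```bash
python3 -m handwheel '[{"gripper":0,"travel":[0,0,0.002],"twist":0},{"gripper":0,"travel":[0,0,0.002],"twist":0},{"gripper":0,"travel":[0,0,0.001],"twist":0},{"gripper":0,"travel":[0,0,0],"twist":0}]'
python3 -m handwheel '[{"gripper":0,"travel":[0,0,0.001],"twist":0},{"gripper":0,"travel":[0,0,0.001],"twist":0},{"gripper":0,"travel":[0,0,0],"twist":0}]'
```

```text
time_s: 28.57
ee_pos: [469.5, 257.5, 198.5]
ee_rot: [180.0, -0.0, 70.2]
force: [0.5, -0.6, -0.6]
gripper_width: 19.6
time_s: 28.82
ee_pos: [469.5, 257.5, 196.1]
ee_rot: [180.0, -0.0, 70.2]
force: [0.1, 0.4, -2.4]
gripper_width: 19.3
```

Height matches the earlier grasp, so I open, rise and check.

```bash
python3 -m handwheel '[{"gripper":30,"travel":[0,0,0],"twist":0},{"gripper":60,"travel":[0,0,0],"twist":0},{"gripper":60,"travel":[0,0,0],"twist":0},{"gripper":60,"travel":[0,0,0],"twist":0},{"gripper":60,"travel":[0,0,0],"twist":0}]'
python3 -m handwheel '[{"gripper":60,"travel":[0,0,-0.01],"twist":0},{"gripper":60,"travel":[0,0,-0.035],"twist":0},{"gripper":60,"travel":[0,0,-0.035],"twist":0},{"gripper":60,"travel":[0,0,-0.035],"twist":0},{"gripper":60,"travel":[0,0,-0.035],"twist":0}]'
python3 -m handwheel '[{"gripper":60,"travel":[0.035,0,-0.02],"twist":0},{"gripper":60,"travel":[0.035,0,0],"twist":0},{"gripper":60,"travel":[0.035,0,0],"twist":0},{"gripper":60,"travel":[0.035,0,0],"twist":0},{"gripper":60,"travel":[0,0,0],"twist":0}]'
python3 - <<'E'
from h import *
np.set_printoptions(precision=1,suppress=True)
F={c:env.grab_frame(c) for c in("scene","top")};s=env.state();print(s["time_s"],s["ee_pos"],s["force"],s["gripper_width"])
for t,z in dict(slides=0,dye=0,timer_b=0,rod_tip=10,rod_grip=10).items():
    for c in F:
        r=env.pinpoint(c,t)
        if r: print(t,c,np.array(r[0]["uv"]),round(r[0]["confidence"],2),onz(F[c],r[0]["uv"],z))
a=F["scene"]["frame"][110:310,200:400];b=F["top"]["frame"][120:270,190:420]
v=np.zeros((400,800,3),np.uint8);v[:,:340]=cv2.resize(a,(340,340))[:,:].repeat(1,0)[:400] if 0 else cv2.copyMakeBorder(cv2.resize(a,(340,340)),0,60,0,0,0);v[:300,340:800]=cv2.resize(b,(460,300))
cv2.imwrite("pics/f13.png",v[:,:,::-1])
E
python3 fl.py
```

```text
time_s: 29.23
ee_pos: [469.5, 257.4, 196.0]
ee_rot: [180.0, -0.0, 70.2]
force: [-0.4, -0.2, -0.1]
gripper_width: 50.2
time_s: 29.65
ee_pos: [469.1, 257.2, 348.4]
ee_rot: [180.0, -0.0, 70.2]
force: [0.8, 0.1, -0.5]
gripper_width: 54.7
time_s: 30.07
ee_pos: [518.0, 393.9, 366.3]
ee_rot: [179.9, -0.3, 70.3]
force: [-0.1, -0.5, 0.1]
gripper_width: 54.8
30.1667 [516.8 390.  365.8] [-0.  -0.4 -0.4] 54.60620867932903
dye scene [204.1 261.6] 0.7 [719.2 237.2   0. ]
dye top [197.2 142.3] 0.45 [725.  235.2   0. ]
timer_b scene [285.4 132.7] 0.49 [ 453.6 -324.5    0. ]
timer_b top [374.4 223.8] 0.58 [ 457.4 -320.4    0. ]
rod_tip top [227.8 235.4] 0.71 [428.9 139.   10. ]
rod_grip top [191.9 224.1] 0.78 [465.3 250.8  10. ]
t 30.72 ee [516.9 388.8 366.2] push 0.9 black end col 0.00 mass 0 colmass [  0   0   0   0   0   0   0   0   0   0   0   0   0   0   0   0 163 155
  47   0   0   0   0   0   0   0]
```

```bash
python3 - <<'E'
from h import *
np.set_printoptions(precision=1,suppress=True)
f=env.grab_frame("top")
for q in env.pinpoint("top","slides")[:1]+env.trace("top","slides")[:1]: print(q["uv"],q["confidence"])
a=cv2.imread("pics/top0.png",0);b=cv2.cvtColor(f["frame"],cv2.COLOR_RGB2GRAY)
for n,(u,v) in dict(slides=(277,217),dye=(198,143),timer=(375,222)).items():
    r=cv2.matchTemplate(b[v-20:v+20,u-20:u+20],a[v-12:v+12,u-12:u+12],cv2.TM_CCOEFF_NORMED);_,m,_,l=cv2.minMaxLoc(r);print(n,"match",round(m,2),"shift px",l[0]-8,l[1]-8)
print("done",env.job_done())
E
```

```text
[274.9, 215.9] 0.55
[274.4, 218.0] 0.74
slides match 0.37 shift px 1 -4
dye match 0.98 shift px 0 0
timer match 0.99 shift px 0 0
the job is handed in; nothing more can be done
done None
```

I pushed the carrier in to its stop, the flag stands up, and the rod now lies flat on the free bench. The job was handed in at about 31 s of the 61 s allowed.

**What I did:** I took the rod from the stand and laid it down on the bench, then gripped it lying. I pushed the carrier in steps of 1 mm, dropping to 0.5 mm near the end. The push was about 1 to 3 N on the way in. At the stop it rose to 5.8 N while the flag no longer moved. I then drew the rod out and laid it down again.

**Last checks:**
- **Flag:** it stood up in both camera views after the rod was withdrawn. The last pixel check, after I let go of the rod, showed the same.
- **Rod:** the tip is at about (429, 139) mm and the handle at about (465, 251) mm, well clear of the bay. The gripper was open and away from everything.
- **Bottle and timer:** matching against the first picture shows no shift.
- **Slide box:** the match was weak (0.37), so it proved nothing either way. The first network call missed the box. A second found it within about 2 pixels (roughly 6 mm) of its first position, about the usual scatter. The arm passed well above it.

The final picture could not be viewed because the 12-picture limit was reached, so the rod's end position rests on the network's measurement.

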